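Open the nut jar in the revolving caddy and hold its lid over the mouth

ROBOT

A 6-joint arm with a two-finger parallel gripper is mounted at the origin on the work surface. World frame = base frame: x ahead of the robot, y to its left, z up, the work surface at z = 0. Lengths are in m, angles in rad, forces in N, time in s.
With the tool pointing down it reaches from about 0.35 to 0.95 m from the base axis. Payload 17.4 kg.
Tool frame: the origin (TCP) lies at the very end of the fingers, on their centre line; the grasp point (between the pads) lies 19 mm behind it; z points along the fingers, y is the direction in which the jaws open and shut (so a half turn about z gives the same grasp; the last joint's range is limited). The gripper opens to 93 mm and grips with 3 to 60 N. Pads are 15 mm wide; open, the fingers measure 128 mm over their backs; the gripper's body (75 mm by 188 mm) begins 65 mm behind the grasp point.
Start: joints at [1.211, 0.116, 1.442, -0, 1.584, -0.038], TCP at [0.213, 0.64, 0.219] pointing down, gripper open.
Joint ranges: [-2.83, 2.83], [-0.83, 2.19], [0.07, 2.5], [-1.14, 4.28], [0.01, 3], [-2.97, 2.97]. Speed limits (rad/s): [1.89, 1.89, 2.22, 3.14, 3.14, 3.14].

INTERFACE

Orientations are given as a unit quaternion [w, x, y, z].
In Python, from workcell import ctrl gives the robot as it stands. The module is installed in compiled form; this text tells all that it offers.
- The arm moves only by the tool drive_tool, never from a script. Its argument "targets" is a list that holds one entry, the list of rows, each a list of 4 numbers: the shift along the tool's x, y, z in units of 0.025 m (1.0 is 0.025 m), then the turn about the tool's z in units of 4 degrees (1.0 is 4 degrees). In form: [[[dx, dy, dz, turn], ...]]. A call has 1 to 8 rows; each row shifts and turns the commanded pose from where the row before left it, along the tool's axes as they then stand; what a row does not reach is not made up. A row lasts 1/8 s, in which the tool goes at most 62.5 mm and 10.7 degrees, less where a joint would pass 70% of its speed; a pose out of reach is approached as far as the arm can. A call with a number of a shift or a turn outside -1 to 1 is refused whole. A call with a gripper value outside its range is refused whole. "fingers" is the closure, from 0 (fully open) to 1 (shut), set as the call begins (left out, the last holds). The fingers move at their own pace and stop on an object; "newtons" is the grip in N (left out, the last holds). Time passes only in rows, so rows that do not move let the fingers close. It gives the time, the measured TCP pose, the force and the opening at its end, in the units of the state.
- ctrl.observe(): the state, without advancing time (a new reading comes with each control period).
- ctrl.grab_frame(name): name is "side" or "top" or "wrist"; returns a dict with "image" (400x640x3 uint8, red, green, blue), "K" (3x3 intrinsics, pixels), "R" (3x3) and "t" (3): a world point X has camera coordinates R X + t; the wrist camera has in their place "hand_eye" (4x4, takes a point from camera to tool coordinates, whose origin is the TCP and whose axes are the flange's). Camera axes: x right, y down, z forward; pixel columns grow to the right and rows downward; lengths in m; the calibration is good to about 2 mm. A picture is of the moment at which its call begins: read the wrist's pose just before it. There is no depth.
- ctrl.job_done(): hands the job in, once; it reports no verdict.
Trained networks look in a picture, given as the dict that the camera call returned (one of the last four; its "shot" number tells which), for a name from the list of things; names that differ only in an ending like _2 or _b are one class to them, and where a whole thing is asked for, a point or a joint stands for the part that bears it (a point fixed in the world has none). Each returns a list of dicts, best first, with "conf" (0 to 1); they miss things now and then, are a little off and sometimes report something else, mostly with a low value. They report only what shows in the picture. A call takes as long as a camera call. They do not tell look-alikes from the thing itself.
- ctrl.search_frame(query, picture): "point" ([x, y, z] in m, in world coordinates, good to about 4 mm: the middle of the surface that is visible of it).
- ctrl.masks_of(query, picture): "mask" (400x640 bool, what is visible of it).
The state is a dict: "clock": time; "joint_positions": joint angles; "joint_velocities": joint speeds; "joint_efforts": joint torques, N m; "ee_pos": TCP position; "eef_rot": TCP orientation; "force": force on the tool from outside, world axes, zero at the start; "ft_torque": the same for the moment, N m; "opening": opening from 0.0 (shut) to 1.0 (fully open).
Only numpy, scipy, OpenCV 4.12 (cv2) and the standard library are available. Lean on these libraries where they do the work, as an engineer would, in place of code of your own. Each camera call takes 0.05 s, during which the arm holds its last target. There are 200 camera calls.

TASK

Turn the revolving caddy until the square nut jar clicks home at the front stop. There, with its well and the click stop bracing the jar, unscrew the tight lid anticlockwise just until its threads let go, keeping the jar seated. Lift the lid straight off and finish still holding it, level and steady, centred over the jar with its lower edge about 25 mm above the rim, ready to go back on; leave the other things on the bench and in the caddy alone.

Things in the scene. Friction and masses are not known exactly. Their poses are not given: they have to be found in the camera images.
- pivot (a point): centre of the caddy's round bamboo tray (268 mm across, floor 20 mm above the bench), on its floor; the tray turns about the vertical through here, stays where left and has click stops a quarter turn apart. Light drag between them; about 9 N at the finger knob takes it over the hump into a stop, where it draws itself to the middle. About 0.9 N m turns it out again. Its foot is fixed.
- front_stop (a point): tip of the pointed grey nose on the click-stop housing that juts from the caddy's foot beyond the tray's edge, on the robot's side; 142 mm from the pivot, 26 mm above the bench. Its x axis points to the pivot, z up. The jar is at the front stop when jar_tab is right behind this tip.
- jar_tab (a point): small wooden tab on the tray's rim, 131.5 mm from the pivot, 26 mm above the bench, on the line from the pivot through the middle of the jar's well. At the start the tray has to turn anticlockwise (seen from above) by 0.5 to 1.1 rad to bring it to front_stop.
- turn_knob (a point): finger knob of the tray: upright round wooden post 16 mm thick, fixed to the tray 100 mm from the pivot, a quarter turn anticlockwise from the jar, rising 55 mm above the tray's floor. This point is on its axis, 32 mm above the floor, 23 mm below its top. Room all round it for fingers.
- jar_mid (a point): middle (52.5 mm up) of the square glass nut jar, loose, about 0.5 kg: body 64 x 64 mm, 85 mm tall, round neck 43 mm across up to the rim at 105 mm. It stands on the tray's floor, 84 mm from the pivot, in a square well 67 mm wide with walls 18 mm high that keeps it from turning. x points to the pivot, z up.
- jar_mouth (a point): centre of the jar's rim, 105 mm above its underside, 125 mm above the bench; same axes as jar_mid.
- lid_mid (a point): centre, half-way up, of the steel screw lid, loose, 60 mm across, 26 mm high. Tight: 3 mm above jar_mouth, lower edge 9 mm above the jar's shoulder. Takes 0.3 to 0.7 N m to turn, anticlockwise from above; after about 70 degrees, 2.5 mm higher, the threads let go and it lifts straight off (a springy seal pushes it up so far). Near 100 degrees, if not lifted, it meets the next stop. z up.
- lid_dimple (a point): dark round dimple, 6 mm across, in the lid's top, 24 mm from its centre. In the jar's axes it lies 62 degrees clockwise of +x (seen from above) when the lid is tight, so it crosses the jar's x axis when the lid has turned 62 degrees.
- tin: low round aluminium tin 61 mm across, 50 mm high, loose in the well opposite the jar; to be left in its well. Origin under its centre.
- tape: roll of kraft tape lying flat, 108 mm across, 48 mm high, loose; to be left alone. Origin under its centre.
- marker_cup: ceramic cup of markers, 80 mm across, 98 mm high (markers to 150 mm), loose; to be left alone. Origin under its centre.
- clamped_block: wooden block 140 x 45 x 45 mm with a steel G-clamp on it (108 mm high), loose; to be left alone. Origin under the block's centre, x along it.
- organiser: white two-drawer plastic organiser 190 x 250 x 150 mm, fixed, its drawer knobs towards the middle of the bench (30 mm proud). Origin under its centre, its knobs on its -x side.
Mind the look-alikes: they are no part of the job. Leave any purple look-alike of the part that bears lid_mid alone. Of the things that look like the tin, the larger one is meant.

How it is judged:
By the outcome, as a careful person would: the job done as asked, in the order asked, and still so for the second after the job is handed in, while the arm keeps its last pose, push and grip.
It also fails if it takes over 48 s, if anything falls off the work surface, if the arm or the gripper's body presses on something with over 40 N, if the wrist force passes 120 N, or if a joint passes its speed limit or range.

## Working session

There is one attempt and no reset: what is moved stays moved. The work goes in short steps, Python scripts to look and compute and a tool call to move; the robot and the scene stay as the last step left them, time stands still between calls to the robot, and variables do not carry over. Pictures are saved under pics/ and viewed, about 8 in all and at most 12, crops included, and the job is handed in when it is done.

Besides the shell and the picture viewer there is one more tool, called after "Call:" as name(argument=value, ...) on one line, values as JSON. drive_tool: Moves the arm, as the interface text tells. Shifts and turns lie within -1 to 1; 1 stands for 0.025 m of shift or 4 degrees of turn. Its arguments: {"type":"object","properties":{"targets":{"type":"array","items":{"type":"array","items":{"type":"array","items":{"type":"number"}}}},"fingers":{"type":"number"},"newtons":{"type":"number"}},"required":["targets"]}

```bash
mkdir -p pics; cat > h.py <<'E'
import numpy as np, cv2
from workcell import ctrl
from scipy.spatial.transform import Rotation as Ro
def save(p,n,crop=None,s=1):
    im=p["image"][:,:,::-1]
    if crop: x0,y0,x1,y1=crop; im=im[y0:y1,x0:x1]
    cv2.imwrite(f"pics/{n}.png",cv2.resize(im,None,fx=s,fy=s,interpolation=cv2.INTER_CUBIC))
def ext(p,st=None):
    if "R" in p: return np.array(p["R"]),np.array(p["t"])
    st=st or ctrl.observe(); q=st["eef_rot"]; T=np.eye(4); T[:3,:3]=Ro.from_quat([q[1],q[2],q[3],q[0]]).as_matrix(); T[:3,3]=st["ee_pos"]
    M=np.linalg.inv(T@np.array(p["hand_eye"])); return M[:3,:3],M[:3,3]
def pix(p,X,st=None):
    R,t=ext(p,st); c=np.array(p["K"])@(R@np.array(X)+t); return c[:2]/c[2]
def atz(p,uv,z,st=None):
    R,t=ext(p,st); d=R.T@np.linalg.solve(np.array(p["K"]),[uv[0],uv[1],1]); C=-R.T@t; return C+d*(z-C[2])/d[2]
E
python3 - <<'E'
from h import *
st=ctrl.observe(); print({k:np.round(v,3) for k,v in st.items()})
for n in ["top","side"]:
    p=ctrl.grab_frame(n); save(p,n+"0")
    for q in ["pivot","front_stop","jar_tab","turn_knob","jar_mid","lid_mid","lid_dimple","tin","tape","marker_cup","clamped_block","organiser"]:
        try: print(n,q,[(np.round(r["point"],3).tolist(),round(r["conf"],2),np.round(pix(p,r["point"])).tolist()) for r in ctrl.search_frame(q,p)[:3]])
        except Exception as e: print(q,e)
E
cd pics; python3 -c "
import cv2,numpy as np
cv2.imwrite('both.png',np.vstack([cv2.imread('top0.png'),cv2.imread('side0.png')])[:, :])" 
```

```text
{'clock': np.float64(0.0), 'joint_positions': array([ 1.211,  0.116,  1.442, -0.   ,  1.584, -0.038]), 'joint_velocities': array([-0.   ,  0.001,  0.   ,  0.001,  0.001,  0.001]), 'joint_efforts': array([-1.0000e-03, -7.2126e+01, -6.2263e+01,  7.8000e-02,  2.4000e-02,
       -0.0000e+00]), 'ee_pos': array([0.213, 0.64 , 0.218]), 'eef_rot': array([-0.   ,  0.16 ,  0.987, -0.001]), 'force': array([ 0.094, -0.576, -0.701]), 'ft_torque': array([-0.006, -0.006,  0.004]), 'opening': np.float64(0.998)}
top pivot [([0.585, -0.078, 0.02], 0.68, [357.0, 175.0])]
top front_stop []
top jar_tab [([0.582, -0.079, 0.018], 0.59, [357.0, 176.0])]
top turn_knob [([0.58, -0.073, 0.018], 0.94, [356.0, 177.0])]
top jar_mid [([0.519, -0.001, 0.101], 0.7, [333.0, 197.0])]
top lid_mid [([0.527, 0.178, 0.023], 0.83, [274.0, 197.0]), ([0.529, -0.008, 0.14], 0.73, [336.0, 192.0]), ([0.416, -0.353, 0.049], 0.59, [454.0, 229.0])]
top lid_dimple [([0.523, 0.178, 0.024], 0.7, [273.0, 198.0]), ([0.528, -0.013, 0.137], 0.57, [338.0, 193.0]), ([0.63, -0.137, 0.071], 0.31, [379.0, 157.0])]
top tin [([0.628, -0.138, 0.
[... 652 characters left out ...]
2.0, 226.0])]
side jar_mid [([0.507, -0.028, 0.077], 0.96, [322.0, 227.0])]
side lid_mid [([0.514, -0.02, 0.141], 0.76, [322.0, 205.0]), ([0.516, 0.174, 0.02], 0.64, [280.0, 215.0])]
side lid_dimple [([0.515, -0.025, 0.138], 0.72, [324.0, 207.0]), ([0.516, 0.168, 0.028], 0.68, [281.0, 214.0]), ([0.506, -0.024, 0.076], 0.65, [321.0, 227.0])]
side tin [([0.62, -0.15, 0.064], 0.64, [382.0, 233.0]), ([0.817, -0.073, 0.026], 0.47, [404.0, 209.0])]
side tape [([0.408, -0.358, 0.037], 0.69, [391.0, 316.0])]
side marker_cup [([0.318, 0.351, 0.082], 0.84, [192.0, 199.0])]
side clamped_block [([0.643, -0.422, 0.044], 0.64, [473.0, 282.0])]
side organiser [([0.572, 0.372, 0.114], 0.89, [254.0, 162.0])]
```

View pics/top0.png

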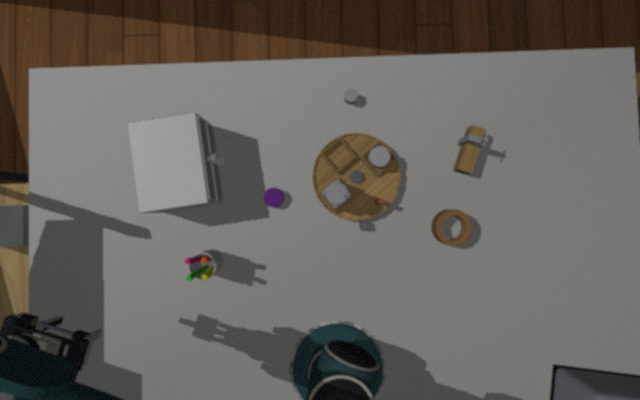

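View pics/side0.png

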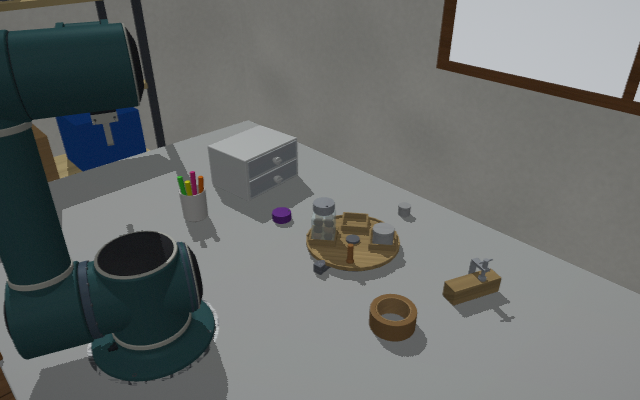

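The top view shows the tray at about (357,176), with the jar at (336,193), the tin at (379,157), the knob near (381,203) and the nose near (365,225). The purple lid at (274,197) and the small can at (350,97) are look-alikes. In the side view the jar with its steel lid is at (323,220) and the knob at (350,255). I'll fly over for a closer wrist view.

Call:
drive_tool(targets=[[[-0.6,-0.8,-0.6,0],[-0.8,-1,-0.6,0],[-0.8,-1,-0.4,0],[-0.8,-1,-0.4,0],[-0.8,-1,0,0],[-0.8,-1,0,0],[-0.8,-1,0,0],[-0.8,-1,0,0]]])

```text
clock: 2.3
ee_pos: [0.2991, 0.4053, 0.2688]
eef_rot: [0.0, 0.16, 0.987, 0.0]
force: [-0.4, 0.3, 0.0]
opening: 0.997
```

Call:
drive_tool(targets=[[[-0.8,-1,0,0],[-0.8,-1,0,0],[-0.8,-1,0,0],[-0.8,-1,0,0],[-0.8,-1,0,0],[-0.8,-1,0,0],[-0.8,-1,0,0],[-0.8,-1,0,0]]])

```text
clock: 3.3
ee_pos: [0.3876, 0.165, 0.2688]
eef_rot: [0.0, 0.16, 0.987, 0.0]
force: [-0.5, 0.9, -0.7]
opening: 0.997
```

Call:
drive_tool(targets=[[[-0.8,-1,0,0],[-0.8,-1,0,0],[-0.8,-1,0,0],[-0.8,-1,0,0],[-0.8,-1,0,0],[-0.8,-0.8,0,0],[-0.4,-0.4,0,0],[0,0,0,0]]])

```text
clock: 4.3
ee_pos: [0.4618, -0.0224, 0.2685]
eef_rot: [-0.0, 0.161, 0.987, 0.0]
force: [0.2, 0.8, -0.3]
opening: 1.0
```

```bash
python3 - <<'E'
from h import *
st=ctrl.observe(); print({k:np.round(st[k],3) for k in ["clock","joint_positions","ee_pos","eef_rot","force"]})
p=ctrl.grab_frame("wrist"); save(p,"w1"); print(np.round(p["hand_eye"],3).tolist())
for q in ["pivot","front_stop","jar_tab","turn_knob","jar_mouth","jar_mid","lid_mid","lid_dimple","tin"]:
    print(q,[(np.round(r["point"],3).tolist(),round(r["conf"],2),np.round(pix(p,r["point"],st)).tolist()) for r in ctrl.search_frame(q,p)[:3]])
E
```

```text
{'clock': np.float64(4.3), 'joint_positions': array([-0.104, -0.364,  1.799,  0.   ,  1.708, -1.352]), 'ee_pos': array([ 0.462, -0.022,  0.269]), 'eef_rot': array([-0.   ,  0.161,  0.987,  0.   ]), 'force': array([ 0.188,  0.785, -0.311])}
[[-0.0, -0.965, -0.263, 0.073], [1.0, -0.0, -0.0, -0.001], [0.0, -0.263, 0.965, -0.166], [0.0, 0.0, 0.0, 1.0]]
pivot [([0.543, -0.08, 0.019], 0.64, [295.0, 238.0])]
front_stop [([0.433, -0.089, 0.03], 0.93, [258.0, 165.0])]
jar_tab [([0.55, -0.082, 0.024], 0.81, [294.0, 245.0])]
turn_knob [([0.546, -0.083, 0.021], 0.59, [293.0, 241.0])]
jar_mouth [([0.504, -0.004, 0.092], 0.7, [345.0, 211.0])]
jar_mid [([0.5, -0.01, 0.094], 0.66, [338.0, 210.0])]
lid_mid [([0.518, 0.178, 0.026], 0.72, [482.0, 161.0])]
lid_dimple [([0.521, -0.01, 0.14], 0.85, [348.0, 244.0]), ([0.523, 0.176, 0.024], 0.79, [481.0, 166.0]), ([0.571, 0.341, 0.031], 0.56, [624.0, 161.0])]
tin [([0.64, -0.146, 0.067], 0.89, [269.0, 333.0])]
```

View pics/w1.png

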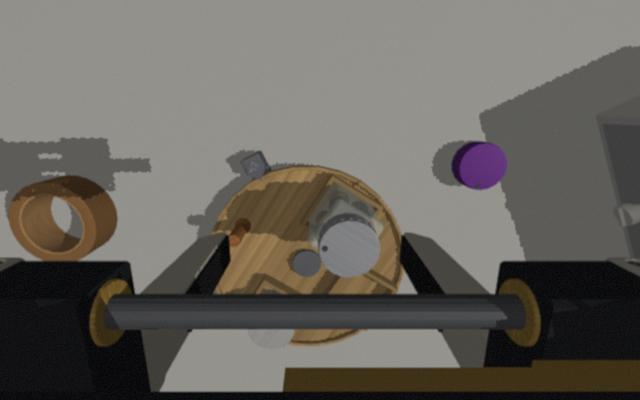

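The wrist view shows the steel lid at (348,247) with its dimple at (325,248), the hub at (306,263), the knob at about (238,235) and the nose at (256,165). The purple lid at (480,165) is the look-alike.

```bash
python3 - <<'E'
from h import *
st=ctrl.observe(); p=ctrl.grab_frame("wrist"); save(p,"w2",(190,130,430,350),3.3)
for n,uv,z in [("hub",(306,263),.025),("lid",(348,247),.141),("dimple",(325,248),.141),("nose",(262,172),.026),("knob",(238,235),.075)]: print(n,np.round(atz(p,uv,z,st),4))
m=ctrl.masks_of("lid_mid",p)
for r in m: 
    ys,xs=np.where(r["mask"]); print(r["conf"],xs.mean(),ys.mean(),xs.min(),xs.max(),ys.min(),ys.max())
E
```

```text
hub [ 0.5801 -0.0752  0.025 ]
lid [ 0.5237 -0.0102  0.141 ]
dimple [ 0.5177 -0.0315  0.141 ]
nose [ 0.4435 -0.0871  0.026 ]
knob [ 0.4982 -0.1298  0.075 ]
0.97 478.1756373937677 164.66336166194523 451 505 141 189
0.83 347.44790382244145 244.13840937114674 316 379 212 276
0.71 299.38529901870027 241.66845645868048 212 402 164 345
```

View pics/w2.png

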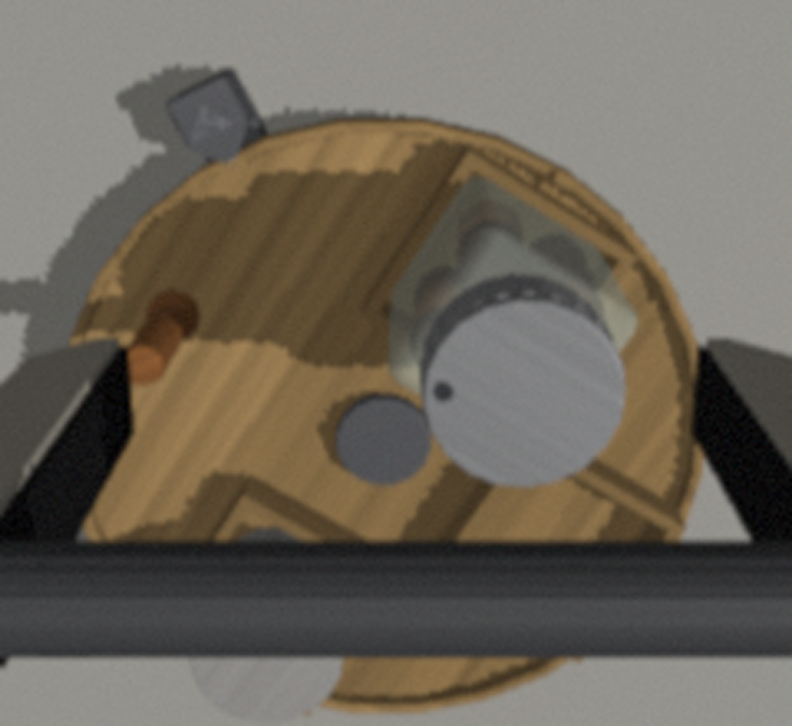

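```bash
python3 - <<'E'
from h import *
st=ctrl.observe(); p=ctrl.grab_frame("wrist")
P={n:atz(p,uv,z,st)[:2] for n,uv,z in [("hub30",(306,263),.03),("hub40",(306,263),.04),("lid",(349,248.8),.141),("dim",(324.2,248.5),.141),("nose",(260.3,177),.026),("kb",(243.3,224.8),.02),("kt",(234,240.3),.075)]}
for k,v in P.items(): print(k,np.round(v,4))
K=(P["kb"]+P["kt"])/2
for L in [P["lid"]]:
    d=L-K; # pivot: right triangle, 84 & 100
    from scipy.optimize import least_squares
    def f(v):
        c=v[:2];a=v[2];u=np.array([np.cos(a),np.sin(a)]);w=np.array([-u[1],u[0]])
        return np.r_[c+.084*u-L,c+.1*w-K,(np.hypot(*(P["nose"]-c))-.142),(c-P["hub30"])*.5]
    s=least_squares(f,[.58,-.076,2.2]);c=s.x[:2];print("piv",s.x,"deg",np.degrees(s.x[2]),"res mm",s.fun*1e3)
    n=P["nose"]-c;print("stop ang",np.degrees(np.arctan2(n[1],n[0]))%360)
    dd=P["dim"]-P["lid"];print("dimple r",np.hypot(*dd),"ang",np.degrees(np.arctan2(dd[1],dd[0]))%360, "exp", (np.degrees(s.x[2])+180-62)%360)
E
```

```text
hub30 [ 0.5778 -0.0744]
hub40 [ 0.5732 -0.0726]
lid [ 0.5258 -0.0099]
dim [ 0.518  -0.0325]
nose [ 0.4488 -0.0915]
kb [ 0.5031 -0.1376]
kt [ 0.5029 -0.1369]
piv [ 0.58258645 -0.07319765  2.27044124] deg 130.08670067006506 res mm [ 2.6478348   0.97408421  3.05585228 -0.34081455 -6.9570079   2.37758816
  0.62413412]
stop ang 187.80967983122588
dimple r 0.02391590423735516 ang 250.80558240603398 exp 248.08670067006506
```

Call:
drive_tool(targets=[[[0,0,0,1],[0,0,0,1],[0,0,0,1],[0,0,0,1],[0,0,0,1],[0,0,0,1],[0,0,0,1],[0,0,0,1]]])

```text
clock: 5.95
ee_pos: [0.4617, -0.0222, 0.2686]
eef_rot: [-0.0, 0.427, 0.904, 0.0]
force: [0.2, 0.3, -0.6]
opening: 1.001
```

Call:
drive_tool(targets=[[[0,0,0,1],[0,0,0,1],[0,0,0,1],[0,0,0,1],[0,0,0,1],[0,0,0,1],[0,0,0,1],[0,0,0,1]]])

```text
clock: 6.95
ee_pos: [0.4617, -0.0222, 0.2687]
eef_rot: [0.0, 0.66, 0.751, 0.0]
force: [-0.3, 0.3, -0.2]
opening: 0.996
```

Call:
drive_tool(targets=[[[0,0,0,1],[0,0,0,1],[0,0,0,1],[0,0,0,1],[0,0,0,1],[0,0,0,1],[0,0,0,0.5],[0,0,0,0]]])

```text
clock: 7.95
ee_pos: [0.4617, -0.0222, 0.2686]
eef_rot: [-0.0, 0.811, 0.585, -0.0]
force: [-0.3, -0.1, -0.0]
opening: 0.998
```

Call:
drive_tool(targets=[[[-0.7,0.6,0,0],[-0.9,0.7,0,0],[-0.9,0.7,0,0],[-0.8,0.6,0,0],[-0.54,0.4,0,0],[0,0,0.6,0],[0,0,1,0],[0,0,1,0]]])

```text
clock: 8.95
ee_pos: [0.5021, -0.1361, 0.202]
eef_rot: [-0.0, 0.811, 0.585, -0.0]
force: [0.1, -0.4, -0.5]
opening: 1.001
```

```bash
python3 - <<'E'
from h import *
st=ctrl.observe(); print({k:np.round(st[k],3) for k in ["clock","joint_positions","ee_pos","eef_rot","force"]})
p=ctrl.grab_frame("wrist"); save(p,"w3")
print("knob exp px",pix(p,[.503,-.137,.075],st),"tcp proj",pix(p,np.r_[st["ee_pos"][:2],.075],st))
E
```

```text
{'clock': np.float64(8.95), 'joint_positions': array([-0.314, -0.22 ,  1.792,  0.   ,  1.571,  0.007]), 'ee_pos': array([ 0.502, -0.136,  0.202]), 'eef_rot': array([-0.   ,  0.811,  0.585, -0.   ]), 'force': array([ 0.07 , -0.431, -0.451])}
knob exp px [315.77503607 190.90057458] tcp proj [314.56701798 190.29833966]
```

View pics/w3.png

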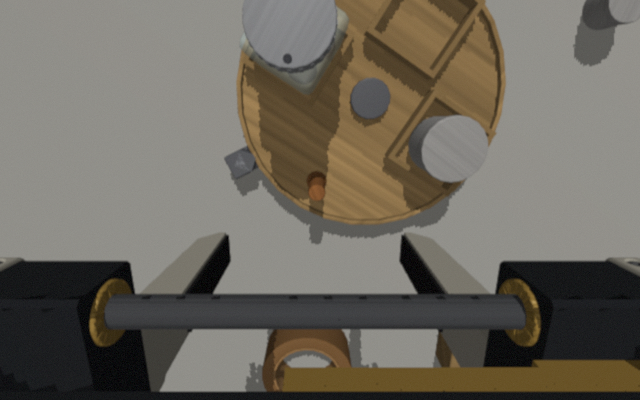

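The knob top is at (316,190), where I expected it. The plan is to descend, grip it, then swing the arc.

Call:
drive_tool(targets=[[[0,0,1,0],[0,0,1,0],[0,0,1,0],[0,0,1,0],[0,0,1,0],[0,0,0.7,0],[0,0,0.4,0],[0,0,0,0]]])

```text
clock: 10.0
ee_pos: [0.5024, -0.1368, 0.051]
eef_rot: [-0.0, 0.811, 0.585, -0.0]
force: [0.7, 0.3, -0.2]
opening: 0.998
```

Call:
drive_tool(targets=[[[0,0,0,0],[0,0,0,0],[0,0,0,0],[0,0,0,0],[0,0,0,0],[0,0,0,0]]], fingers=1, newtons=20)

```text
clock: 10.75
ee_pos: [0.5025, -0.1369, 0.0511]
eef_rot: [-0.0, 0.811, 0.585, -0.0]
force: [0.8, -0.0, -0.1]
opening: 0.402
```

```bash
python3 - <<'E'
from h import *
st=ctrl.observe(); print({k:np.round(st[k],3) for k in ["clock","ee_pos","eef_rot","force","opening"]})
c=np.array([.581,-.074]); q=st["eef_rot"]; R=Ro.from_quat([q[1],q[2],q[3],q[0]]).as_matrix()
g=st["ee_pos"][:2]-c; a0=np.arctan2(g[1],g[0])%(2*np.pi); r=np.hypot(*g); print(np.degrees(a0),r)
prev=st["ee_pos"][:2]
for a in np.linspace(a0,np.radians(278),17)[1:]:
    x=c+.1*np.array([np.cos(a),np.sin(a)])+(r-.1)*0*prev; d=R.T@np.r_[x-prev,0]/.025; prev=x; print(np.round(d[:2],2).tolist(),np.round(x,3))
E
```

```text
{'clock': np.float64(10.75), 'ee_pos': array([ 0.502, -0.137,  0.051]), 'eef_rot': array([-0.   ,  0.811,  0.585, -0.   ]), 'force': array([ 0.807, -0.028, -0.062]), 'opening': np.float64(0.402)}
218.714712520914 0.10064078670219578
[-0.11, 0.24] [ 0.507 -0.141]
[-0.12, 0.23] [ 0.512 -0.146]
[-0.1, 0.24] [ 0.516 -0.15 ]
[-0.09, 0.24] [ 0.522 -0.154]
[-0.07, 0.25] [ 0.527 -0.158]
[-0.06, 0.25] [ 0.532 -0.161]
[-0.04, 0.26] [ 0.538 -0.164]
[-0.02, 0.26] [ 0.544 -0.167]
[-0.01, 0.26] [ 0.55  -0.169]
[0.01, 0.26] [ 0.556 -0.171]
[0.03, 0.26] [ 0.563 -0.172]
[0.04, 0.25] [ 0.569 -0.173]
[0.06, 0.25] [ 0.576 -0.174]
[0.08, 0.25] [ 0.582 -0.174]
[0.09, 0.24] [ 0.588 -0.174]
[0.11, 0.24] [ 0.595 -0.173]
```

Call:
drive_tool(targets=[[[0,0,0,0],[0,0,0,0],[0,0,0,0],[0,0,0,0]]])

```text
clock: 11.25
ee_pos: [0.5026, -0.1369, 0.0512]
eef_rot: [0.0, 0.811, 0.585, 0.0]
force: [1.9, 0.6, -0.3]
opening: 0.166
```

Call:
drive_tool(targets=[[[-0.11,0.24,0,0],[-0.12,0.23,0,0],[-0.1,0.24,0,0],[-0.09,0.24,0,0],[-0.07,0.25,0,0],[-0.06,0.25,0,0],[-0.04,0.26,0,0],[-0.02,0.26,0,0]]])

```text
clock: 12.25
ee_pos: [0.5446, -0.1673, 0.0512]
eef_rot: [-0.0, 0.811, 0.585, -0.0]
force: [-4.2, -0.8, 3.9]
opening: 0.169
```

Call:
drive_tool(targets=[[[-0.01,0.26,0,0],[0.01,0.26,0,0],[0.03,0.26,0,0],[0.04,0.25,0,0],[0.06,0.25,0,0],[0.08,0.25,0,0]]])

```text
clock: 13.0
ee_pos: [0.5817, -0.1742, 0.051]
eef_rot: [-0.001, 0.811, 0.585, -0.001]
force: [-31.2, -2.5, 21.4]
opening: 0.164
```

Call:
drive_tool(targets=[[[0.09,0.24,0,0],[0.11,0.24,0,0],[0,0,0,0],[0,0,0,0]]])

```text
clock: 13.5
ee_pos: [0.5955, -0.1732, 0.0511]
eef_rot: [-0.0, 0.811, 0.585, -0.0]
force: [-4.5, -1.0, 4.2]
opening: 0.166
```

Call:
drive_tool(targets=[[[0,0,0,0],[0,0,0,0],[0,0,0,0],[0,0,0,0],[0,0,-0.6,0],[0,0,-1,0],[0,0,-1,0],[0,0,-1,0]]], fingers=0)

```text
clock: 14.5
ee_pos: [0.5954, -0.1732, 0.1432]
eef_rot: [0.0, 0.811, 0.585, 0.0]
force: [0.2, -0.1, -0.1]
opening: 0.968
```

Call:
drive_tool(targets=[[[0,0,-1,0],[0,0,-1,0],[0.3,-0.7,-0.8,0],[0.4,-0.9,-0.2,0],[0.4,-0.9,0,0],[0.4,-0.9,0,0],[0.4,-0.9,0,0],[0.17,-0.48,0,0]]])

```text
clock: 15.5
ee_pos: [0.4977, -0.0857, 0.2173]
eef_rot: [0.001, 0.811, 0.585, 0.001]
force: [0.2, -0.0, 0.3]
opening: 0.996
```

Call:
drive_tool(targets=[[[0,0,0,0],[0,0,0,0]]])

```text
clock: 15.75
ee_pos: [0.4987, -0.0866, 0.2164]
eef_rot: [0.0, 0.811, 0.585, 0.0]
force: [0.4, -0.4, 0.2]
opening: 0.999
```

```bash
python3 - <<'E'
from h import *
st=ctrl.observe(); print({k:np.round(st[k],3) for k in ["clock","joint_positions","ee_pos","eef_rot","force"]})
p=ctrl.grab_frame("wrist"); save(p,"w4",(120,0,560,330),1.8)
print("lid exp px",pix(p,[.498,-.086,.141],st),"tcp proj",pix(p,np.r_[st["ee_pos"][:2],.141],st))
for r in ctrl.masks_of("lid_mid",p):
    ys,xs=np.where(r["mask"]); print(r["conf"],xs.mean(),ys.mean(),xs.min(),xs.max(),ys.min(),ys.max())
E
```

```text
{'clock': np.float64(15.75), 'joint_positions': array([-0.222, -0.257,  1.799, -0.   ,  1.599,  0.1  ]), 'ee_pos': array([ 0.499, -0.087,  0.216]), 'eef_rot': array([0.   , 0.811, 0.585, 0.   ]), 'force': array([ 0.353, -0.354,  0.187])}
lid exp px [313.25203271 205.9005957 ] tcp proj [314.38561351 206.36885263]
0.69 312.4860024701523 202.28530259365994 274 351 163 242
```

View pics/w4.png

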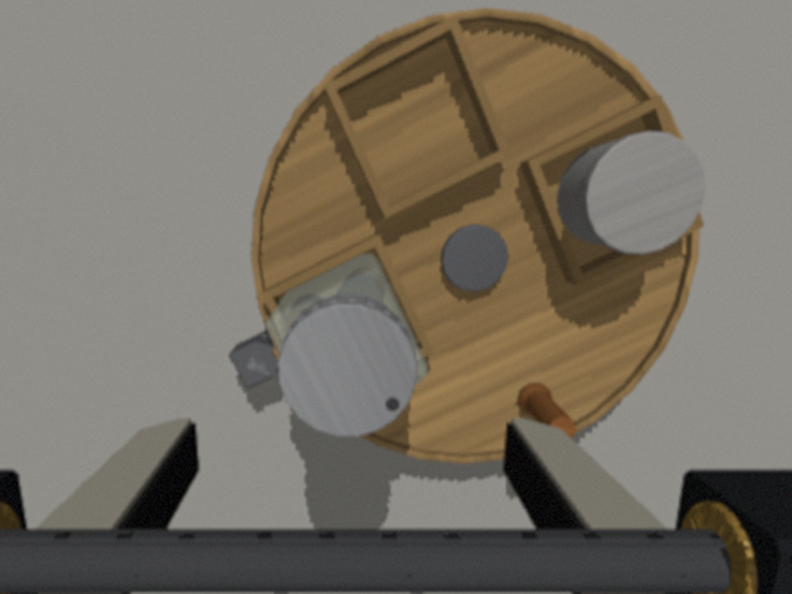

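The crop shows the jar beside the nose (255,360), the lid at (348,366), its dimple at (392,404), and the tin still in its well. I'll check the stop angle numerically.

```bash
python3 - <<'E'
from h import *
st=ctrl.observe(); p=ctrl.grab_frame("wrist")
f=lambda u,v,z: atz(p,(u/1.8+120,v/1.8),z,st)[:2]
L=f(348,367,.141);D=f(392,404,.141);H=f(475,258,.03);T=f(646,192,.07);kb=f(533,395,.02)
nose=f(272,351,.026); hous=f(255,360,.035)
a=lambda v: np.degrees(np.arctan2(v[1],v[0]))%360
c=np.array([.581,-.074])
print("L",L,"H",H,"T",T,"mid",(L+T)/2,"kb",kb)
print("line T->L",a(L-T),"jar ang",a(L-c),np.hypot(*(L-c)),"knob-90",a(kb-c)-90,"dimple-118",a(D-L)-118,np.hypot(*(D-L)),"nose",a(nose-c),np.hypot(*(nose-c)),a(hous-c))
E
```

```text
L [ 0.49849553 -0.08444884] H [ 0.57987316 -0.07512427] T [ 0.66418004 -0.06415448] mid [ 0.58133778 -0.07430166] kb [ 0.59383144 -0.17304947]
line T->L 186.98325923226616 jar ang 187.2178420164551 0.08316348979829202 knob-90 187.3813164255177 dimple-118 182.30026409530961 0.02516363819758094 nose 187.2124160941464 0.13621574851153453 186.80194353350257
```

Call:
drive_tool(targets=[[[0.08,-0.03,0.6,0],[0,0,1,0],[0,0,1,0],[0,0,0.8,0],[0,0,0.5,0],[0,0,0.28,0],[0,0,0,0],[0,0,0,0]]])

```text
clock: 16.9
ee_pos: [0.4986, -0.0842, 0.1124]
eef_rot: [0.0, 0.811, 0.585, 0.0]
force: [-0.5, -0.5, 0.7]
opening: 1.0
```

Call:
drive_tool(targets=[[[0,0,0,0],[0,0,0,0],[0,0,0,0],[0,0,0,0],[0,0,0,0],[0,0,0,0],[0,0,0,0]]], fingers=1, newtons=60)

```text
clock: 17.77
ee_pos: [0.4982, -0.0841, 0.1117]
eef_rot: [-0.0, 0.811, 0.585, -0.0]
force: [-2.1, 1.2, 1.0]
opening: 0.633
```

```bash
python3 - <<'E'
from h import *
st=ctrl.observe(); print({k:np.round(st[k],4) for k in ["clock","joint_positions","ee_pos","eef_rot","force","ft_torque","opening"]})
E
```

```text
{'clock': np.float64(17.775), 'joint_positions': array([-0.2178, -0.2117,  1.9322,  0.    ,  1.4212,  0.104 ]), 'ee_pos': array([ 0.4982, -0.0841,  0.1117]), 'eef_rot': array([-1.000e-04,  8.112e-01,  5.847e-01, -0.000e+00]), 'force': array([-2.1312,  1.1648,  1.0146]), 'ft_torque': array([-0.0266,  0.3516, -0.0005]), 'opening': np.float64(0.633)}
```

The grip is closed on the 60 mm lid (0.633 × 93 ≈ 59 mm). Next I unscrew it slowly, rising with the thread.

Call:
drive_tool(targets=[[[0,0,-0.002,-0.4],[0,0,-0.004,-0.7],[0,0,-0.004,-0.7],[0,0,-0.004,-0.7],[0,0,-0.004,-0.7],[0,0,-0.004,-0.7],[0,0,-0.004,-0.7],[0,0,-0.004,-0.7]]])

```text
clock: 18.77
ee_pos: [0.4982, -0.0841, 0.1123]
eef_rot: [-0.0, 0.689, 0.725, 0.0]
force: [-1.4, 1.4, -0.3]
opening: 0.634
```

```bash
cat > c.py <<'E'
from h import *
import sys
st=ctrl.observe(); print({k:np.round(st[k],3) for k in ["clock","ee_pos","force","ft_torque","opening"]})
q=st["eef_rot"];R=Ro.from_quat([q[1],q[2],q[3],q[0]]).as_matrix();print("jaw yaw",np.degrees(np.arctan2(R[1,1],R[0,1])),"tilt",R[2])
p=ctrl.grab_frame("wrist"); save(p,sys.argv[1],(120,0,560,330),1.8)
c=st["ee_pos"][:2]
print("tcp at lid top (crop px)",(pix(p,np.r_[c,.143],st)-[120,0])*1.8)
# dark dimple in lid top (bright disc)
g=cv2.cvtColor(p["image"],cv2.COLOR_RGB2GRAY).astype(float)
best=[]
for a in range(0,360,2):
    X=np.r_[c+.024*np.array([np.cos(np.radians(a)),np.sin(np.radians(a))]),.143]; u=pix(p,X,st).astype(int)
    best.append((g[u[1]-1:u[1]+2,u[0]-1:u[0]+2].mean(),a))
print("darkest dimple angles",sorted(best)[:6])
E
python3 c.py w5
```

```text
{'clock': np.float64(18.775), 'ee_pos': array([ 0.498, -0.084,  0.112]), 'force': array([-1.41 ,  1.407, -0.27 ]), 'ft_torque': array([ 0.153,  0.132, -0.315]), 'opening': np.float64(0.634)}
jaw yaw 2.9085291600323084 tilt [ 1.72486696e-04  3.25307945e-05 -9.99999985e-01]
tcp at lid top (crop px) [351.21370634 491.69503972]
darkest dimple angles [(np.float64(55.111111111111114), 214), (np.float64(55.333333333333336), 332), (np.float64(59.111111111111114), 330), (np.float64(60.44444444444444), 216), (np.float64(63.111111111111114), 334), (np.float64(63.888888888888886), 328)]
```

View pics/w5.png

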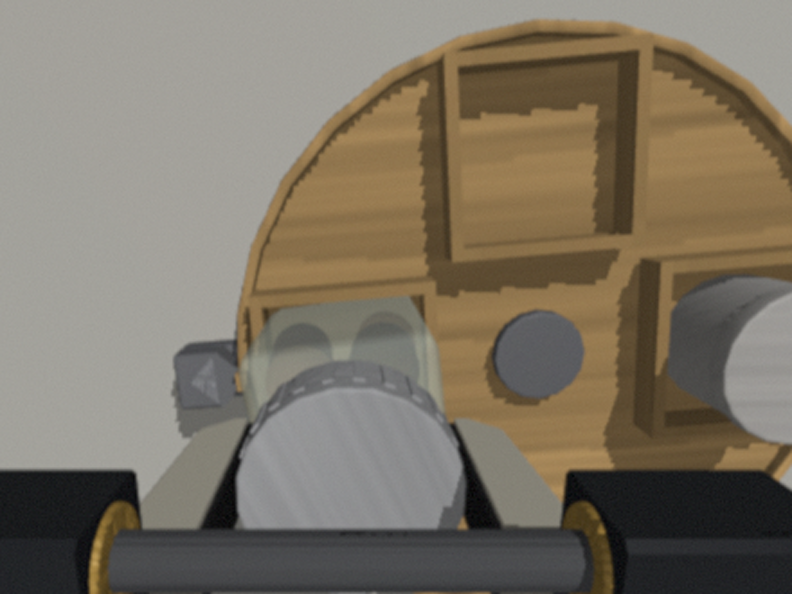

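The nose (205,380) and the tray tab (240,375) are still aligned, and the jar is seated. The bar hides the dimple, so I'll watch the torque and yaw instead.

Call:
drive_tool(targets=[[[0,0,-0.004,-0.7],[0,0,-0.004,-0.7],[0,0,-0.004,-0.7],[0,0,-0.004,-0.7],[0,0,-0.004,-0.7],[0,0,-0.004,-0.7],[0,0,-0.004,-0.7],[0,0,-0.004,-0.7]]])

```text
clock: 19.82
ee_pos: [0.4981, -0.084, 0.1131]
eef_rot: [-0.0, 0.535, 0.845, -0.0]
force: [-3.9, 2.2, 2.2]
opening: 0.637
```

```bash
cat > s.py <<'E'
from h import *
st=ctrl.observe(); print({k:np.round(st[k],4) for k in ["clock","joint_positions","ee_pos","force","ft_torque","opening"]})
q=st["eef_rot"];R=Ro.from_quat([q[1],q[2],q[3],q[0]]).as_matrix();print("turned",np.degrees(np.arctan2(R[1,1],R[0,1]))+18.3)
E
python3 s.py
```

```text
{'clock': np.float64(19.825), 'joint_positions': array([-2.1770e-01, -2.1270e-01,  1.9306e+00,  2.0000e-04,  1.4242e+00,
       -6.5850e-01]), 'ee_pos': array([ 0.4981, -0.084 ,  0.1131]), 'force': array([-3.9048,  2.1882,  2.161 ]), 'ft_torque': array([ 0.1686,  0.5193, -0.3   ]), 'opening': np.float64(0.6365)}
turned 43.55102312767775
```

Call:
drive_tool(targets=[[[0,0,-0.004,-0.7],[0,0,-0.004,-0.7],[0,0,-0.004,-0.7],[0,0,-0.004,-0.7],[0,0,-0.004,-0.7],[0,0,-0.004,-0.7]]])

```text
clock: 20.58
ee_pos: [0.498, -0.0841, 0.1137]
eef_rot: [-0.0, 0.406, 0.914, -0.0]
force: [-2.3, 1.3, 0.1]
opening: 0.631
```

```bash
python3 s.py
```

```text
{'clock': np.float64(20.575), 'joint_positions': array([-0.2178, -0.2131,  1.9301,  0.    ,  1.4253, -0.9519]), 'ee_pos': array([ 0.498 , -0.0841,  0.1137]), 'force': array([-2.3376,  1.3397,  0.1442]), 'ft_torque': array([ 0.0738,  0.4821, -0.1275]), 'opening': np.float64(0.6311)}
turned 60.359753178664064
```

Call:
drive_tool(targets=[[[0,0,-0.004,-0.7],[0,0,-0.004,-0.7],[0,0,-0.004,-0.7],[0,0,-0.004,-0.7],[0,0,0,-0.2],[0,0,0,0]]])

```text
clock: 21.32
ee_pos: [0.4981, -0.0841, 0.1141]
eef_rot: [-0.0, 0.31, 0.951, -0.0]
force: [-0.9, 0.9, -1.2]
opening: 0.633
```

```bash
python3 s.py; python3 c.py w6
```

```text
{'clock': np.float64(21.325), 'joint_positions': array([-0.2178, -0.2133,  1.9296, -0.    ,  1.4256, -1.159 ]), 'ee_pos': array([ 0.4981, -0.0841,  0.1141]), 'force': array([-0.872 ,  0.8578, -1.2017]), 'ft_torque': array([ 0.014 ,  0.3281, -0.01  ]), 'opening': np.float64(0.6332)}
turned 72.2257588424391
{'clock': np.float64(21.325), 'ee_pos': array([ 0.498, -0.084,  0.114]), 'force': array([-0.872,  0.858, -1.202]), 'ft_torque': array([ 0.014,  0.328, -0.01 ]), 'opening': np.float64(0.633)}
jaw yaw 53.9257588424391 tilt [ 2.02866927e-04 -1.32000142e-04 -9.99999971e-01]
tcp at lid top (crop px) [354.89322966 490.72507456]
darkest dimple angles [(np.float64(43.111111111111114), 22), (np.float64(43.666666666666664), 266), (np.float64(44.0), 24), (np.float64(45.55555555555556), 264), (np.float64(49.22222222222222), 20), (np.float64(50.22222222222222), 268)]
```

View pics/w6.png

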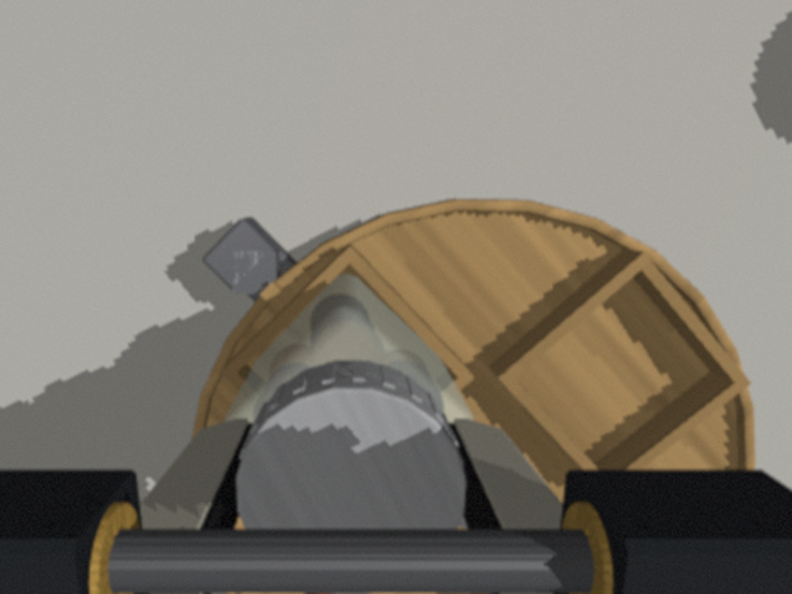

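The torque has fallen to zero at 72°, so the threads have let go. The nose (245,260) and tab are still aligned. I'll test with a small lift first.

Call:
drive_tool(targets=[[[0,0,-0.06,0],[0,0,-0.06,0],[0,0,0,0]]])

```text
clock: 21.75
ee_pos: [0.4983, -0.0842, 0.1174]
eef_rot: [0.0, 0.309, 0.951, -0.0]
force: [-0.9, -0.1, -0.5]
opening: 0.633
```

```bash
python3 s.py
```

```text
{'clock': np.float64(21.75), 'joint_positions': array([-2.1780e-01, -2.1550e-01,  1.9259e+00, -1.0000e-04,  1.4309e+00,
       -1.1595e+00]), 'ee_pos': array([ 0.4983, -0.0842,  0.1174]), 'force': array([-0.8705, -0.0711, -0.4743]), 'ft_torque': array([-0.0257,  0.2375,  0.0085]), 'opening': np.float64(0.6327)}
turned 72.25487501661692
```

Call:
drive_tool(targets=[[[0,0,-0.2,0],[0,0,-0.3,0],[0,0,-0.3,0],[0,0,-0.25,0],[0,0,-0.12,0],[0,0,0,0],[0,0,0,0],[0,0,0,0]]])

```text
clock: 22.75
ee_pos: [0.4981, -0.0841, 0.1462]
eef_rot: [-0.0, 0.309, 0.951, -0.0]
force: [0.6, -0.0, -0.4]
opening: 0.635
```

```bash
python3 s.py; python3 - <<'E'
from h import *
p=ctrl.grab_frame("side"); print(pix(p,[.498,-.085,.125]))
q=ctrl.grab_frame("wrist")
im=np.hstack([cv2.resize(p["image"][150:290,240:420],None,fx=2.2,fy=2.2,interpolation=2),cv2.resize(q["image"][0:330,120:560],(396,308))])
cv2.imwrite("pics/f.png",im[:,:,::-1])
for pp in (p,q):
  for n in ["lid_mid","jar_mouth","jar_mid","tin","lid_dimple"]: print(n,[(np.round(r["point"],3).tolist(),round(r["conf"],2)) for r in ctrl.search_frame(n,pp)[:3]])
E
```

```text
{'clock': np.float64(22.75), 'joint_positions': array([-0.2178, -0.2325,  1.8926, -0.    ,  1.4819, -1.1596]), 'ee_pos': array([ 0.4981, -0.0841,  0.1462]), 'force': array([ 0.6096, -0.047 , -0.368 ]), 'ft_torque': array([-0.0237,  0.0271,  0.0121]), 'opening': np.float64(0.6352)}
turned 72.2629144015474
[334.91569181 221.84573379]
lid_mid [([0.515, 0.17, 0.02], 0.77), ([0.478, -0.094, 0.171], 0.72)]
jar_mouth [([0.477, -0.1, 0.088], 0.79)]
jar_mid []
tin [([0.647, -0.073, 0.062], 0.92), ([0.576, -0.12, 0.019], 0.73), ([0.818, -0.074, 0.026], 0.63)]
lid_dimple [([0.512, 0.172, 0.025], 0.68), ([0.475, -0.098, 0.17], 0.6)]
lid_mid [([0.49, -0.079, 0.174], 0.7), ([0.52, 0.171, 0.026], 0.6)]
jar_mouth [([0.474, -0.066, 0.102], 0.9)]
jar_mid [([0.473, -0.067, 0.105], 0.68)]
tin []
lid_dimple [([0.527, 0.169, 0.027], 0.68), ([0.49, -0.075, 0.176], 0.67), ([0.472, -0.07, 0.101], 0.27)]
```

View pics/f.png

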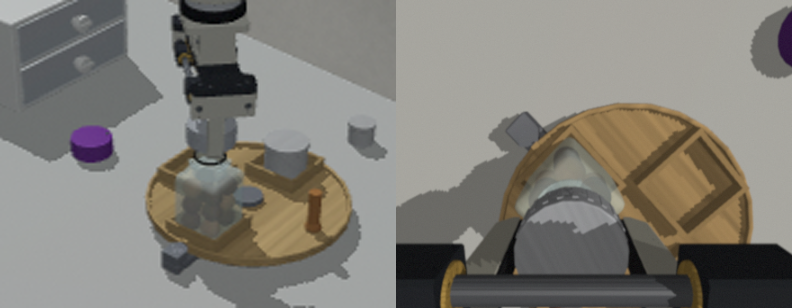

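The left half shows the lid held above the open jar, with the jar in its well and the rim at (209,158) where predicted. In the right half the tab is still lined up with the nose at (525,130). Everything is steady, so I'll hand it in.

```bash
python3 -c "
from workcell import ctrl
print(ctrl.job_done())"
```

```text
the job is handed in; nothing more can be done
None
```

The lid is off and held level over the jar, its lower edge about 24.5 mm above the rim, and the job was handed in at about 23 s of the 48 s allowed.

- **Caddy:** I gripped the finger knob and swung the tray about 58° anticlockwise until it went over the hump. I then let go so it could settle in the stop. The jar measured 187.2° around the pivot, the same as the nose.
- **Lid:** I unscrewed it 72° anticlockwise with a 60 N grip, rising 2.4 mm with the thread. Torque fell from about 0.3 N m to zero. A 3 mm test lift showed no jar weight, so I raised it straight up.
- **Last checks:** The lid is within about 1 mm of the jar's axis. The 24.5 mm gap is worked out from the arm's height at the grip, not measured separately. Forces on the tool were under 1 N. The jar is in its well with the tab still behind the nose. The tin stayed in its well, and I didn't touch any of the other things.

**Failed or disagreed:**
- The gripper hid the dimple throughout, so I judged slip only from torque and opening. Neither suggested any.
- The wrist force reached about 31 N sideways at the hump, more than the 9 N stated but well under the limit.
- At the stop, before unscrewing, the dimple's angle was about 5° off what the jar's angle implied. I put that down to pixel error.
- The network's points for the held lid were 9–23 mm off the arm's own position. They mark visible surface rather than centre, so I relied on the arm's pose.

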